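Find the socket that fits a conveyor bearing nut

ROBOT

A 7-joint arm with a two-finger parallel gripper is mounted at the origin on the work surface. World frame = base frame: x ahead of the robot, y to its left, z up, the work surface at z = 0. Lengths are in m, angles in rad, forces in N, time in s.
With the tool pointing down it reaches from about 0.425 to 0.925 m from the base axis. Payload 6.8 kg.
Tool frame: the origin (TCP) lies midway between the tips of the shut fingers; the grasp point (between the pads) lies 19 mm behind it; z points along the fingers, y is the line along which they close (so a half turn about z gives the same grasp; the last joint's range is limited). The gripper opens to 85 mm and grips with 20 to 120 N. Pads are 22 mm wide; open, the fingers measure 114 mm over their backs; the gripper's body (76 mm by 85 mm) begins 54 mm behind the grasp point. The pads swing forward as they close: fully open they stand 13 mm farther back than shut.
Start: joints at [-1.277, 0.477, 0.022, 1.555, -0.011, 1.109, -0.083], TCP at [0.264, 0.621, 0.231] pointing down, gripper open.
Joint ranges: [-2.96, 2.96], [-0.34, 2.1], [-1.41, 1.46], [0.24, 2.44], [-1.37, 4.51], [0.17, 1.92], [-2.96, 2.96]. Speed limits (rad/s): [2.39, 2.39, 3.14, 3.14, 3.14, 3.14, 3.14].

INTERFACE

Orientations are given as a rotation vector (axis times angle).
In Python, from bench import status, vision, r gives the robot as it stands. The module is installed in compiled form; this text tells all that it offers.
- The arm moves only by the shell command python3 -m handwheel 'ROWS' [OPENING] [FORCE]. ROWS is JSON, a list of rows, each an object with "dp": the shift along the tool's x, y, z in m, a list of three; "delta_rot": the turn, a rotation vector about the tool's x, y, z in rad, a list of three. In form: [{"dp": [x, y, z], "delta_rot": [rx, ry, rz]}, ...]. A call has 1 to 12 rows; each row is the pose to reach, as a shift and turn from the pose commanded when the call began, along the tool's axes at that moment; what a row does not reach only later rows make up. A row lasts 1/8 s, in which the tool goes at most 62.5 mm and 10.7 degrees, less where a joint would pass 70% of its speed; a pose out of reach is approached as far as the arm can. A call with a gripper value outside its range is refused whole. OPENING is the opening, from 0 (shut) to 1 (fully open), set as the call begins (- or left out, the last holds). The fingers move at their own pace and stop on an object; FORCE is the grip in N (left out, the last holds). Time passes only in rows, so rows that repeat a pose let the fingers close. It gives the time, the measured TCP pose, the force, the opening and the grip force at its end, in the units of the state.
- status.get_obs(): the state, without advancing time (a new reading comes with each control period).
- vision.grab_frame(name): name is "scene" or "top" or "wrist"; returns a dict with "img" (480x640x3 uint8, blue, green, red), "fovy" (degrees; the focal length in pixels is half the picture's height over the tangent of half this angle, whatever the lens; pixels are square), "cx", "cy" (the principal point, pixels), "world_from_camera" (4x4, takes a point from camera to world coordinates). Camera axes: x right, y up, looking along -z (the intrinsics and any distortion apply to the point x, -y, -z); pixel columns grow to the right and rows downward; lengths in m; the calibration is good to about 2 mm. A picture is of the moment at which its call begins. There is no depth.
- r.hand_in(): hands the job in; it is judged then, once.
The state is a dict: "clock": time; "joints": joint angles; "qvel": joint speeds; "tau": joint torques, N m; "tcp_pos": TCP position; "orientation": TCP orientation; "contact_force": force on the tool from outside, world axes, zero at the start; "moment": the same for the moment, N m; "grip_width": finger opening in m; "gripper_force": force on a finger pad.
Only numpy, scipy, OpenCV 4.12 (cv2) and the standard library are available. Lean on these libraries where they do the work, as an engineer would, in place of code of your own. Each camera call takes 0.05 s, during which the arm holds its last target. There are 200 camera calls.

TASK

Take the black dust cap off the nut of the bearing unit on the steel plate and stand it upright on the bare bench, clear of the plate. Then try the sockets on that nut to find the one that fits it snugly, neither too small nor loose; stand any that do not fit upright back on the rubber mat. Finish still gripping the fitting socket while it sits fully down over the nut, and leave everything else on the bench where it is.

Things in the scene. Friction and masses are not known exactly. Their poses are not given: they have to be found in the camera images.
- plate: fixed square steel base plate 150 x 150 x 10 mm on the bench; the unit to be worked on stands at its centre. Origin: centre of its underside (bench level), z up.
- unit_a: fixed round grey bearing unit, 112 mm diameter; hub 72 mm diameter up to 30 mm, hex nut from 30 to 50 mm (top edge bevelled), bolt end to 54 mm above its underside. Origin: centre of underside, z up; nut flats face +-y, corners +-x. Units a, b, c carry a 24, 30 and 36 mm (across flats) nut in untold order; one stands centred on the plate under the cap, two are spares on a tray.
- unit_b: fixed round grey bearing unit, 112 mm diameter; hub 72 mm diameter up to 30 mm, hex nut from 30 to 50 mm (top edge bevelled), bolt end to 54 mm above its underside. Origin: centre of underside, z up; nut flats face +-y, corners +-x. Units a, b, c carry a 24, 30 and 36 mm (across flats) nut in untold order; one stands centred on the plate under the cap, two are spares on a tray.
- unit_c: fixed round grey bearing unit, 112 mm diameter; hub 72 mm diameter up to 30 mm, hex nut from 30 to 50 mm (top edge bevelled), bolt end to 54 mm above its underside. Origin: centre of underside, z up; nut flats face +-y, corners +-x. Units a, b, c carry a 24, 30 and 36 mm (across flats) nut in untold order; one stands centred on the plate under the cap, two are spares on a tray.
- cap: loose black plastic dust cap, a round cup turned over the nut: 62 mm outside diameter, 56 mm inside, 38 mm tall, with a round knob 22 mm in diameter and 28 mm tall on top (66 mm in all). It rests centred on the hub of the unit on the plate (40 mm above the bench). Origin: centre of its underside (rim), z up. About 0.06 kg.
- mat: fixed black rubber mat 270 x 100 x 6 mm, the sockets stand on it in a row along its long (x) axis, 85 mm apart. Beyond it (to +y and +x of it) stand fixed fruit cartons 70 mm tall; nothing but the listed things and the spares tray stands on the bench between it and the spares. Origin: centre of its underside (bench level), z up.
- socket_s: loose dark steel socket standing mouth down on the mat (any of 3 places), outside diameter 39 mm, 50 mm tall; hex opening 26.5 mm across flats, 30 mm deep. Bright square adapter 18 x 18 x 38 mm fixed on top as grip (88 mm in all). Origin: centre of its underside (mouth), z up its axis; opening's flats face +-y, corners +-x; adapter faces look along x and y. About 0.2 kg.
- socket_m: loose dark steel socket standing mouth down on the mat (any of 3 places), outside diameter 46 mm, 50 mm tall; hex opening 32.5 mm across flats, 30 mm deep. Bright square adapter 18 x 18 x 38 mm fixed on top as grip (88 mm in all). Origin: centre of its underside (mouth), z up its axis; opening's flats face +-y, corners +-x; adapter faces look along x and y. About 0.27 kg.
- socket_l: loose dark steel socket standing mouth down on the mat (any of 3 places), outside diameter 53 mm, 50 mm tall; hex opening 38.5 mm across flats, 30 mm deep. Bright square adapter 18 x 18 x 38 mm fixed on top as grip (88 mm in all). Origin: centre of its underside (mouth), z up its axis; opening's flats face +-y, corners +-x; adapter faces look along x and y. About 0.35 kg.
- persimmon_1: loose orange persimmon 70 mm across, 50 mm tall, bystander. Origin: centre of its underside.
- persimmon_2: loose orange persimmon 70 mm across, 50 mm tall, bystander. Origin: centre of its underside.
- label_roll: loose white paper label roll standing on end, 72 mm diameter, 40 mm tall, bystander. Origin: centre of its underside.
- tape_roll: loose roll of yellow tape lying flat, 84 mm diameter, 24 mm tall, bystander. Origin: centre of its underside.
- wrench: loose steel wrench lying flat along its x axis, about 180 mm long, bystander. Origin: about the middle of its underside.
- oil_bottle: loose white bottle 54 mm diameter, 140 mm tall, bystander. Origin: centre of its underside.
Things that resemble listed ones, but are neither listed nor needed, are in the scene too. Leave any blue look-alike of the socket_m alone.

How it is judged:
On the way, in this order (a step that is already met when the one before it is completed fails the run):
1. the cap stands upright on the bench, let go, off the plate (centres over 105 mm apart) (horizontal distance between cap and plate above 0.105 m and height (world z) of cap below 0.005 m and angle between cap's own z axis and vertical below 0.08 rad and contact force between cap and the fingers below 0.1 N and linear speed of cap below 0.02 m/s), for 0.2 s.
2. a socket is held by the fingers above or on the nut of the unit on the plate (((horizontal distance between socket_s and plate below 0.03 m and contact force between the fingers and socket_s above 3 N) or (horizontal distance between socket_m and plate below 0.03 m and contact force between the fingers and socket_m above 3 N) or (horizontal distance between socket_l and plate below 0.03 m and contact force between the fingers and socket_l above 3 N))), for 0.1 s.
At the end, for the whole second after the job is handed in: The socket that suits the nut on the plate is gripped (over 3 N), at rest, fully down over it (mouth within 4 mm of the hub, axes within 4 mm, tilt under 0.08 rad); the other two stand upright on the mat; the cap stands upright on the bench, let go, over 105 mm from the plate centre (all of step 1 and ((horizontal distance between unit_b and plate below 0.02 m and horizontal distance between socket_s and unit_b below 0.004 m and z of socket_s in the frame of unit_b between 0.025 and 0.034 m and angle between each of socket_s, socket_m, socket_l's own z axis and vertical below 0.08 rad and contact force between the fingers and socket_s above 3 N and linear speed of each of socket_s, socket_m, socket_l below 0.02 m/s and z of socket_m in the frame of mat between 0.002 and 0.012 m and x of socket_m in the frame of mat between -0.135 and 0.135 m and y of socket_m in the frame of mat between -0.05 and 0.05 m and z of socket_l in the frame of mat between 0.002 and 0.012 m and x of socket_l in the frame of mat between -0.135 and 0.135 m and y of socket_l in the frame of mat between -0.05 and 0.05 m) or (horizontal distance between unit_a and plate below 0.02 m and horizontal distance between socket_m and unit_a below 0.004 m and z of socket_m in the frame of unit_a between 0.025 and 0.034 m and angle between each of socket_m, socket_s, socket_l's own z axis and vertical below 0.08 rad and contact force between the fingers and socket_m above 3 N and linear speed of each of socket_m, socket_s, socket_l below 0.02 m/s and z of socket_s in the frame of mat between 0.002 and 0.012 m and x of socket_s in the frame of mat between -0.135 and 0.135 m and y of socket_s in the frame of mat between -0.05 and 0.05 m and z of socket_l in the frame of mat between 0.002 and 0.012 m and x of socket_l in the frame of mat between -0.135 and 0.135 m and y of socket_l in the frame of mat between -0.05 and 0.05 m) or (horizontal distance between unit_c and plate below 0.02 m and horizontal distance between socket_l and unit_c below 0.004 m and z of socket_l in the frame of unit_c between 0.025 and 0.034 m and angle between each of socket_l, socket_s, socket_m's own z axis and vertical below 0.08 rad and contact force between the fingers and socket_l above 3 N and linear speed of each of socket_l, socket_s, socket_m below 0.02 m/s and z of socket_s in the frame of mat between 0.002 and 0.012 m and x of socket_s in the frame of mat between -0.135 and 0.135 m and y of socket_s in the frame of mat between -0.05 and 0.05 m and z of socket_m in the frame of mat between 0.002 and 0.012 m and x of socket_m in the frame of mat between -0.135 and 0.135 m and y of socket_m in the frame of mat between -0.05 and 0.05 m))); the arm keeps its last pose, push and grip.
It fails at once if a bystander is pushed more than 30 mm from its place (distance of any of persimmon_1, persimmon_2, label_roll, tape_roll, wrench, oil_bottle from where it was at the start of the episode above 0.03 m).
It also fails if it takes over 72 s, if anything falls off the work surface, if the arm or the gripper's body presses on something with over 40 N, if the wrist force passes 120 N, or if a joint passes its speed limit or range.

## Working session

There is one attempt and no reset: what is moved stays moved. The work goes in short steps, Python scripts to look and compute and a shell command to move; the robot and the scene stay as the last step left them, time stands still between calls to the robot, and variables do not carry over. Pictures are saved under pics/ and viewed, at most 10 in all, crops included, and the job is handed in when it is done.

```bash
mkdir -p pics; python3 - <<'E'
from bench import status, vision, r
import cv2,pickle
D={}
for n in("scene","top","wrist"):
    f=vision.grab_frame(n);D[n]=f;cv2.imwrite(f"pics/{n}0.png",f["img"]);print(n,{k:v for k,v in f.items() if k!="img"})
pickle.dump(D,open("f0.pkl","wb"));print(status.get_obs())
E
```

```text
scene {'fovy': 46.38078448249954, 'cx': 318.7966939861122, 'cy': 235.91284077839393, 'world_from_camera': array([[ 0.21144652, -0.69705134,  0.68513488,  1.23977903],
       [ 0.97737426,  0.14687343, -0.15220955, -0.19359204],
       [ 0.00546976,  0.70181737,  0.71233592,  0.76390924],
       [ 0.        ,  0.        ,  0.        ,  1.        ]])}
top {'fovy': 54.14488985857172, 'cx': 318.6973913658609, 'cy': 234.85932475659368, 'world_from_camera': array([[ 0.02775047,  0.99528604, -0.09292802,  0.46459464],
       [-0.99928982,  0.02999193,  0.0228111 , -0.0533138 ],
       [ 0.02549066,  0.09222901,  0.99541149,  1.11882826],
       [ 0.        ,  0.        ,  0.        ,  1.        ]])}
wrist {'fovy': 69.43217505096317, 'cx': 317.904794583566, 'cy': 233.83494554257774, 'world_from_camera': array([[ 0.39070237, -0.88640155, -0.24828199,  0.20161894],
       [ 0.92051314,  0.37543299,  0.10819259,  0.64822949],
       [-0.00268883, -0.27081794,  0.96262683,  0.37395935],
       [ 0.        ,  0.        ,  0.        ,  1.        ]])}
{'clock': 0.15, 'joints': array([-1.27707838,  0.47761934,  0.02237397,  1.55620282, -0.01155281,
        1.10926695, -0.08306052]), 'qvel': array([ 0.00036025, -0.00244395, -0.00044712, -0.00253676, -0.00085459,
       -0.00096248, -0.00101111]), 'tau': array([ 2.46013944e-03, -5.96929944e+01,  1.61002435e+00, -2.81489325e+01,
        1.26435020e-02,  6.56148171e-03,  5.65208168e-06]), 'tcp_pos': array([0.26382102, 0.6208308 , 0.23055253]), 'orientation': array([-6.26878903e-01, -3.07819444e+00,  2.12383173e-03]), 'contact_force': array([-0.37340146, -0.11384987,  0.25813419]), 'moment': array([ 9.21994155e-05, -4.26886222e-03,  1.57656082e-03]), 'gripper_force': 0.0, 'grip_width': 0.08555097244408277}
```

View pics/scene0.png

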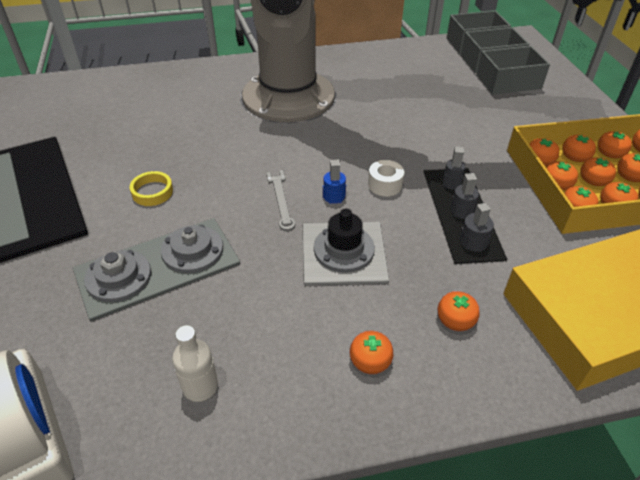

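View pics/top0.png

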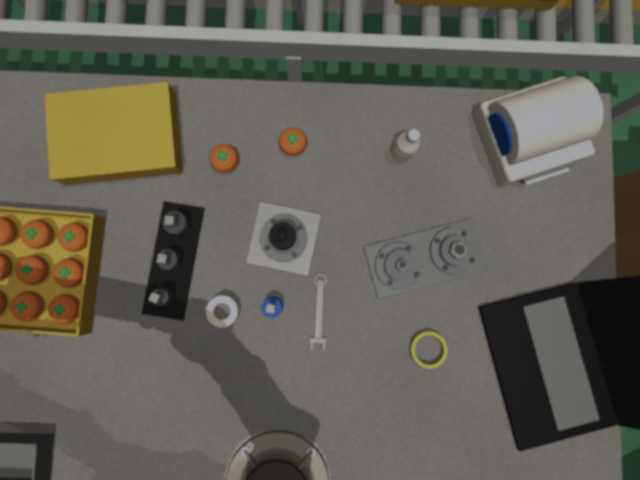

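The scene view shows the cap at (346,235), sockets on the mat at (455,177), (466,203) and (477,235), and spare nuts at (113,262) and (188,240). The top view shows the cap at (283,236), sockets at (175,220), (167,258) and (158,297), the blue decoy at (272,307), and spares at (398,264) and (456,250).

```bash
cat > h.py <<'E'
import numpy as np,cv2
from scipy.spatial.transform import Rotation as R
def foc(f): return 240/np.tan(np.radians(f["fovy"])/2)
def ray(f,uv,z):
    uv=np.atleast_2d(uv).astype(float);F=foc(f);W=f["world_from_camera"]
    d=np.c_[(uv[:,0]-f["cx"])/F,-(uv[:,1]-f["cy"])/F,-np.ones(len(uv))]@W[:3,:3].T
    o=W[:3,3];return o+d*((z-o[2])/d[:,2])[:,None]
def proj(f,p):
    W=f["world_from_camera"];c=(np.atleast_2d(p)-W[:3,3])@W[:3,:3];F=foc(f)
    return np.c_[f["cx"]+F*c[:,0]/-c[:,2],f["cy"]-F*c[:,1]/-c[:,2]]
def tool(tgt,yaw,o):
    """dp and delta_rot in current tool axes for a tool-down pose with closing axis at yaw (deg, mod 180)"""
    Rc=R.from_rotvec(o["orientation"])
    best=None
    for k in(0,180):
        a=np.radians(yaw+k);y=np.array([np.cos(a),np.sin(a),0]);z=np.array([0,0,-1.]);x=np.cross(y,z)
        rv=(Rc.inv()*R.from_matrix(np.c_[x,y,z])).as_rotvec()
        if best is None or np.linalg.norm(rv)<np.linalg.norm(best): best=rv
    return Rc.inv().apply(np.array(tgt)-o["tcp_pos"]),best
def rectang(f,mask,z):
    c=max(cv2.findContours(mask.astype(np.uint8),0,2)[0],key=cv2.contourArea)
    w=ray(f,c[:,0],z)[:,:2]
    (cx,cy),(a,b),an=cv2.minAreaRect((w*1000).astype(np.float32));return (round(cx,1),round(cy,1)),(round(a,1),round(b,1)),round(an,1)
E
python3 - <<'E'
from h import *;import pickle
D=pickle.load(open("f0.pkl","rb"));T=D["top"];S=D["scene"]
def sub(m,x0,y0,x1,y1):
    o=np.zeros(m.shape,np.uint8);o[y0:y1,x0:x1]=m[y0:y1,x0:x1];return o
g=cv2.cvtColor(T["img"],cv2.COLOR_BGR2GRAY);gs=cv2.cvtColor(S["img"],cv2.COLOR_BGR2GRAY)
print(g[210,262],g[240,235],g[225,190],g[240,215])
print("plate",rectang(T,sub(g>(int(g[210,262])+int(g[240,235]))//2+3,235,190,330,285),.01))
print("mat",rectang(T,sub(g<45,135,195,210,325),.006))
dk=(g<40)
for n,f,gg,b in(("T",T,g,(262,215,305,260)),("S",S,gs,(322,205,370,262))):
    m=sub(gg<45,*b);x,y,w,h,a=cv2.connectedComponentsWithStats(m)[2][1:].max(axis=0);print(n,"cap",x,y,w,h,a)
ims=[]
for f,(u,v) in((T,(170,258)),(T,(427,257)),(S,(466,205)),(S,(152,252))):
    w=60;c=f["img"][v-45:v+45,u-w:u+w];ims.append(cv2.resize(c,None,fx=3.3,fy=3.3,interpolation=cv2.INTER_CUBIC))
cv2.imwrite("pics/c1.png",np.vstack([np.hstack(ims[:2]),np.hstack(ims[2:])]))
for p in((175,220),(166,258),(158,296)):print(ray(T,p,.094))
print(ray(T,(283,236),.106))
E
```

```text
140 107 22 106
plate ((558.1, 4.9), (148.3, 148.1), 79.6)
mat ((498.4, 261.5), (98.4, 265.9), 82.2)
T cap 270 223 25 27 532
S cap 328 260 34 42 1112
[[0.58336996 0.23759838 0.094     ]]
[[0.50002208 0.25230513 0.094     ]]
[[0.41803583 0.26465246 0.094     ]]
[[0.554347   0.00058344 0.106     ]]
```

View pics/c1.png

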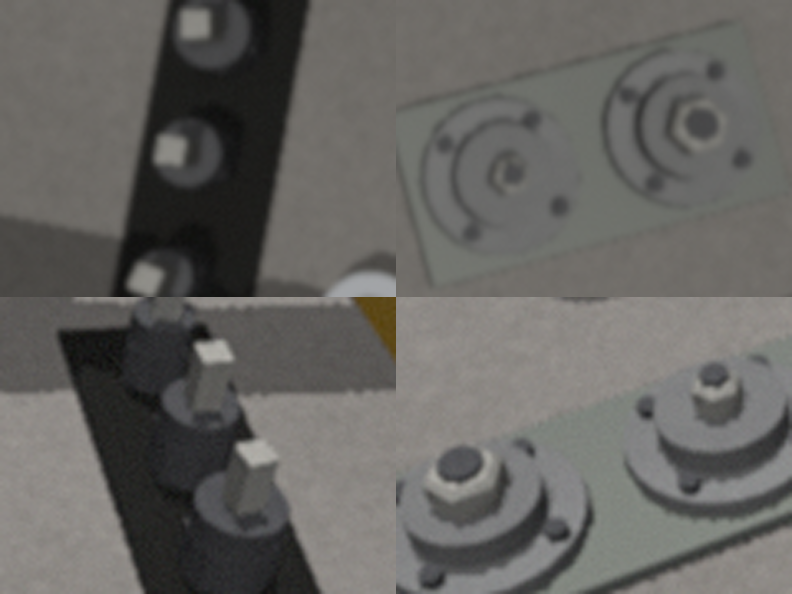

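The upper-left crop shows three sockets shrinking from the far end, (175–250) across, to the near end of the mat. That makes far = L, middle = M and near = S. The spare nuts measure about 60 and 37 crop px, a ratio of 1.6, so they are the 36 and the 24. The plate nut should be the 30 mm one, to be confirmed once the cap is off.

```bash
python3 - <<'E'
from h import *;import pickle
from bench import status
D=pickle.load(open("f0.pkl","rb"))
o=status.get_obs();print(R.from_rotvec(o["orientation"]).as_matrix().round(3))
for y in(80,-10):print(y,*tool((.557,.003,.2),y,o))
print(ray(D["top"],(345,180),0))
E
```

```text
[[-0.92   0.391 -0.   ]
 [ 0.391  0.92  -0.001]
 [-0.    -0.001 -1.   ]]
80 [-0.51145023 -0.45392425  0.03120432] [-1.36857558e-03 -9.50924955e-05 -2.27275311e-01]
-10 [-0.51145023 -0.45392425  0.03120432] [-1.11470981e-03  9.69867495e-04  1.34352076e+00]
[[ 0.70443018 -0.13898105  0.        ]]
```

```bash
python3 -m handwheel '[{"dp":[-0.511,-0.454,0],"delta_rot":[0,0,-0.227]},{"dp":[-0.511,-0.454,0],"delta_rot":[0,0,-0.227]},{"dp":[-0.511,-0.454,0],"delta_rot":[0,0,-0.227]},{"dp":[-0.511,-0.454,0],"delta_rot":[0,0,-0.227]},{"dp":[-0.511,-0.454,0],"delta_rot":[0,0,-0.227]},{"dp":[-0.511,-0.454,0],"delta_rot":[0,0,-0.227]},{"dp":[-0.511,-0.454,0],"delta_rot":[0,0,-0.227]},{"dp":[-0.511,-0.454,0],"delta_rot":[0,0,-0.227]},{"dp":[-0.511,-0.454,0],"delta_rot":[0,0,-0.227]},{"dp":[-0.511,-0.454,0.031],"delta_rot":[0,0,-0.227]},{"dp":[-0.511,-0.454,0.031],"delta_rot":[0,0,-0.227]},{"dp":[-0.511,-0.454,0.031],"delta_rot":[0,0,-0.227]}]' 1
python3 - <<'E'
from bench import status,vision
from h import *;import pickle
f=vision.grab_frame("wrist");pickle.dump(f,open("f1.pkl","wb"));cv2.imwrite("pics/w1.png",f["img"])
print(status.get_obs()["tcp_pos"],proj(f,[[.557,.003,.106],[.557,.003,.01]]))
E
```

```text
clock: 1.65
tcp_pos: [0.5569, -0.0025, 0.1991]
orientation: [-0.288, -3.127, 0.005]
contact_force: [-0.4, -0.4, 0.1]
grip_width: 0.0854
gripper_force: 0.0
[0.55654492 0.00096196 0.19947984] [[325.46865515 234.5194795 ]
 [323.8169589  207.84852163]]
```

View pics/w1.png

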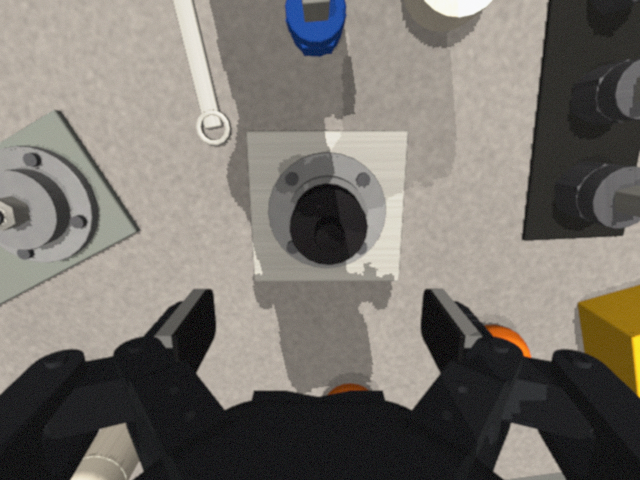

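The wrist view shows the cap on the unit, its disc centred near (329,224) and the knob at about (328,234). The plate spans (248–405, 131–280).

```bash
python3 - <<'E'
from bench import status
from h import *;import pickle
f=pickle.load(open("f1.pkl","rb"));g=cv2.cvtColor(f["img"],cv2.COLOR_BGR2GRAY)
m=np.zeros_like(g);m[165:275,270:390]=g[165:275,270:390]<45
m=cv2.morphologyEx(m,cv2.MORPH_OPEN,np.ones((7,7)))
c=max(cv2.findContours(m,0,2)[0],key=cv2.contourArea);(u,v),rr=cv2.minEnclosingCircle(c);print(u,v,rr,ray(f,(u,v),.078),cv2.boundingRect(c))
q=np.zeros_like(g);q[115:300,240:420]=(g[115:300,240:420]>0)
o=status.get_obs()
print(ray(f,[(248,131),(406,131),(399,279),(254,281)],.01).mean(0))
print(tool((.558,.005,.083),80,o)); 
E
```

```text
327.5 223.5 39.9062385559082 [[0.55627833 0.00523118 0.078     ]] (291, 184, 75, 80)
[0.55949296 0.00534808 0.01      ]
(array([-0.00086662,  0.00439111,  0.11647293]), array([-0.00135282, -0.00135096, -0.00522131]))
```

```bash
python3 -m handwheel '[{"dp":[-0.001,0.0045,0.06],"delta_rot":[0,0,-0.005]},{"dp":[-0.001,0.0045,0.1],"delta_rot":[0,0,-0.005]},{"dp":[-0.001,0.0045,0.1165],"delta_rot":[0,0,-0.005]},{"dp":[-0.001,0.0045,0.1165],"delta_rot":[0,0,-0.005]}]' 1
python3 -m handwheel '[{"dp":[0,0,0],"delta_rot":[0,0,0]},{"dp":[0,0,0],"delta_rot":[0,0,0]},{"dp":[0,0,0],"delta_rot":[0,0,0]},{"dp":[0,0,0],"delta_rot":[0,0,0]},{"dp":[0,0,0],"delta_rot":[0,0,0]},{"dp":[0,0,0],"delta_rot":[0,0,0]}]' 0 30
```

```text
clock: 2.2
tcp_pos: [0.5581, 0.0088, 0.0836]
orientation: [-0.264, -3.129, -0.0]
contact_force: [-0.7, 0.3, -0.1]
grip_width: 0.0854
gripper_force: 0.0
clock: 2.95
tcp_pos: [0.5588, 0.0077, 0.0841]
orientation: [0.267, 3.13, 0.0]
contact_force: [-1.1, -1.4, 5.0]
grip_width: 0.0206
gripper_force: 31.2
```

```bash
python3 -m handwheel '[{"dp":[0,0,-0.03],"delta_rot":[0,0,0]},{"dp":[0,0,-0.06],"delta_rot":[0,0,0]},{"dp":[0,0,-0.06],"delta_rot":[0,0,0]}]'
python3 - <<'E'
from bench import status
from h import *
o=status.get_obs();print(o["tcp_pos"],o["contact_force"],tool((.70,-.135,.15),80,o))
E
```

```text
clock: 3.32
tcp_pos: [0.5599, 0.008, 0.1456]
orientation: [0.266, 3.127, 0.002]
contact_force: [0.4, -0.6, -0.5]
grip_width: 0.0208
gripper_force: 30.9
[0.55986703 0.00803475 0.14558729] [ 0.38172867 -0.59640827 -0.48873003] (array([-0.16230002, -0.11729637, -0.00399116]), array([0.00141431, 0.00361012, 0.00476351]))
```

```bash
python3 -m handwheel '[{"dp":[-0.05,-0.036,0],"delta_rot":[0,0,0]},{"dp":[-0.1,-0.073,0],"delta_rot":[0,0,0]},{"dp":[-0.162,-0.117,0],"delta_rot":[0,0,0]},{"dp":[-0.162,-0.117,0],"delta_rot":[0,0,0]},{"dp":[-0.162,-0.117,0.05],"delta_rot":[0,0,0]},{"dp":[-0.162,-0.117,0.08],"delta_rot":[0,0,0]},{"dp":[-0.162,-0.117,0.092],"delta_rot":[0,0,0]},{"dp":[-0.162,-0.117,0.098],"delta_rot":[0,0,0]},{"dp":[-0.162,-0.117,0.1],"delta_rot":[0,0,0]},{"dp":[-0.162,-0.117,0.1],"delta_rot":[0,0,0]}]'
```

```text
clock: 4.58
tcp_pos: [0.6991, -0.1349, 0.0449]
orientation: [0.266, 3.129, -0.0]
contact_force: [-0.7, 0.2, -0.8]
grip_width: 0.0209
gripper_force: 31.0
```

Not yet touching; ease down a millimetre or two.

```bash
python3 -m handwheel '[{"dp":[0,0,0.001],"delta_rot":[0,0,0]},{"dp":[0,0,0.0015],"delta_rot":[0,0,0]},{"dp":[0,0,0.0015],"delta_rot":[0,0,0]}]'
```

```text
clock: 4.95
tcp_pos: [0.6995, -0.1353, 0.0441]
orientation: [0.267, 3.128, -0.0]
contact_force: [-1.5, -0.2, 6.9]
grip_width: 0.0215
gripper_force: 31.0
```

```bash
python3 -m handwheel '[{"dp":[0,0,0],"delta_rot":[0,0,0]},{"dp":[0,0,0],"delta_rot":[0,0,0]},{"dp":[0,0,0],"delta_rot":[0,0,0]},{"dp":[0,0,0],"delta_rot":[0,0,0]},{"dp":[0,0,-0.04],"delta_rot":[0,0,0]},{"dp":[0,0,-0.1],"delta_rot":[0,0,0]},{"dp":[0,0,-0.14],"delta_rot":[0,0,0]},{"dp":[0.09,0.06,-0.14],"delta_rot":[0,0,0]},{"dp":[0.162,0.117,-0.14],"delta_rot":[0,0,0]},{"dp":[0.162,0.117,-0.14],"delta_rot":[0,0,0]},{"dp":[0.162,0.117,-0.14],"delta_rot":[0,0,0]},{"dp":[0.162,0.117,-0.14],"delta_rot":[0,0,0]}]' 1
python3 - <<'E'
from bench import status,vision
from h import *;import pickle
f=vision.grab_frame("wrist");t=vision.grab_frame("top");pickle.dump((f,t),open("f2.pkl","wb"))
p=proj(f,[[.558,.005,.05]])[0];print(p);u,v=p.astype(int)
a=cv2.resize(f["img"][v-75:v+75,u-100:u+100],None,fx=4,fy=4,interpolation=cv2.INTER_CUBIC)
b=cv2.resize(t["img"][140:290,250:400],(200,200));a[:200,600:]=b
cv2.imwrite("pics/w2.png",a);print(status.get_obs()["tcp_pos"])
E
```

```text
clock: 6.45
tcp_pos: [0.5586, 0.0083, 0.1826]
orientation: [0.264, 3.13, 0.0]
contact_force: [-0.2, -0.3, -0.7]
grip_width: 0.0855
gripper_force: 0.0
[313.38244871 222.17326642]
[0.55966419 0.00641703 0.1826257 ]
```

View pics/w2.png

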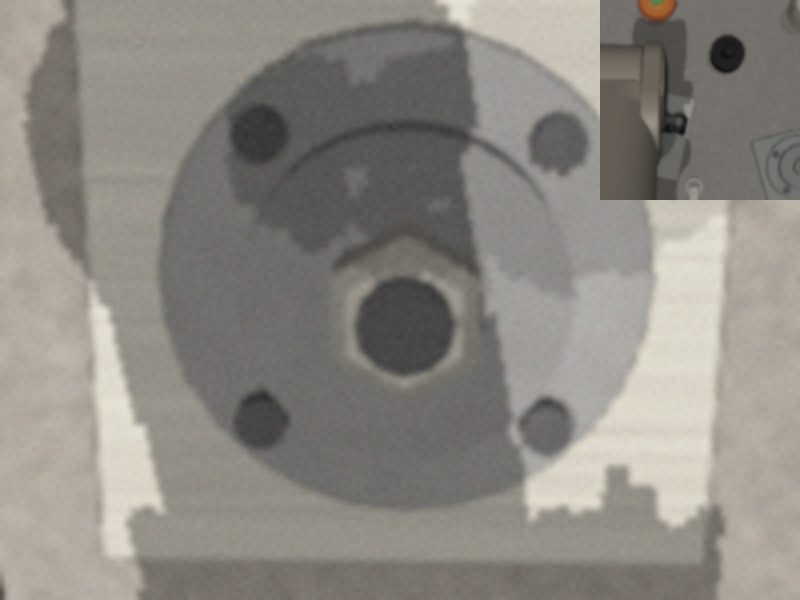

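The wrist crop shows the nut with flats at x=333 and 480, about 29 mm, so it is the 30 mm nut. Its corners point straight up and down and the bolt is at (405,325). The inset shows the cap upright at (728,53). Next I look at the middle socket (M).

```bash
python3 - <<'E'
from bench import status
from h import *;import pickle
f,t=pickle.load(open("f2.pkl","rb"))
print(ray(f,(314.25,228.25),.064),ray(f,(313-100+(160+655)/8,222-75+(25+508)/8),.022))
q=ray(f,np.array([(403,235),(405,385)])/4+[213,147],.055);d=q[0]-q[1];print("corner axis",np.degrees(np.arctan2(d[1],d[0])))
q=ray(f,np.array([(80,560),(705,562)])/4+[213,147],.01);d=q[0]-q[1];print("plate y",np.degrees(np.arctan2(d[1],d[0])))
o=status.get_obs();print(tool((.50,.25,.2),80,o))
E
```

```text
[[0.55957822 0.00560308 0.064     ]] [[0.5571611  0.00613028 0.022     ]]
corner axis 170.9392437422112
plate y -99.80953064981492
(array([ 0.10033014,  0.2298203 , -0.01763069]), array([-0.00048182,  0.00144728,  0.00304798]))
```

```bash
python3 -m handwheel '[{"dp":[0.1,0.23,-0.018],"delta_rot":[0,0,0]},{"dp":[0.1,0.23,-0.018],"delta_rot":[0,0,0]},{"dp":[0.1,0.23,-0.018],"delta_rot":[0,0,0]},{"dp":[0.1,0.23,-0.018],"delta_rot":[0,0,0]},{"dp":[0.1,0.23,-0.018],"delta_rot":[0,0,0]},{"dp":[0.1,0.23,-0.018],"delta_rot":[0,0,0]},{"dp":[0.1,0.23,-0.018],"delta_rot":[0,0,0]}]' 1
python3 - <<'E'
from bench import status,vision
from h import *;import pickle
f=vision.grab_frame("wrist");pickle.dump(f,open("f3.pkl","wb"))
p=proj(f,[[.50,.25,.094]])[0];print(p);u,v=p.astype(int)
print(u-160,v-150)
a=cv2.resize(f["img"][v-150:v+90,u-160:u+160],None,fx=2.5,fy=2.5,interpolation=cv2.INTER_CUBIC)
cv2.imwrite("pics/w3.png",a);print(status.get_obs()["tcp_pos"])
E
```

```text
clock: 7.42
tcp_pos: [0.5001, 0.249, 0.2001]
orientation: [0.273, 3.129, -0.002]
contact_force: [0.5, -0.5, 0.6]
grip_width: 0.0854
gripper_force: 0.0
[318.86573485 230.44330868]
158 80
[0.49989677 0.24921398 0.20016401]
```

View pics/w3.png

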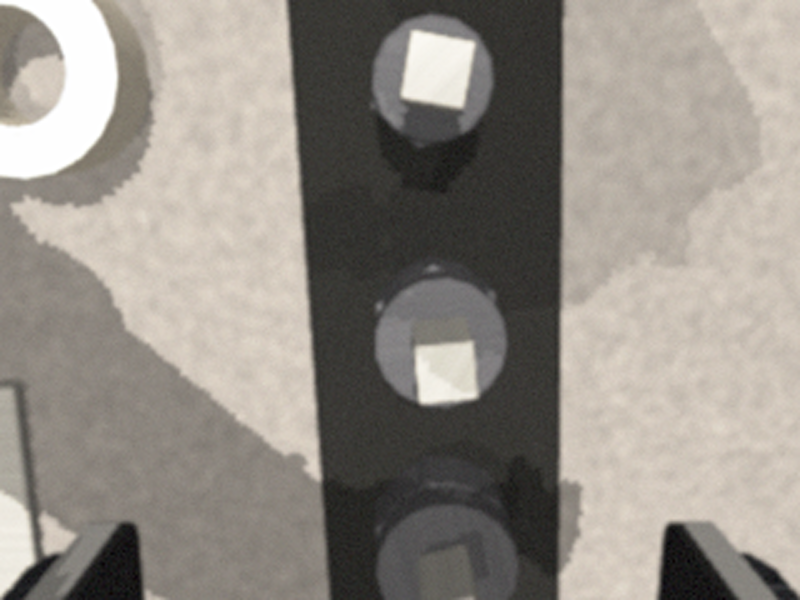

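The mat crop shows the three sockets with tops at (433,77), (441,342) and (448,570). The middle one's adapter face has corners (415,347), (474,341), (479,401) and (418,405), turned a few degrees.

```bash
python3 - <<'E'
from bench import status
from h import *;import pickle
f=pickle.load(open("f3.pkl","rb"));o=status.get_obs()
P=lambda a,z:ray(f,np.array(a)/2.5+[158,80],z)
for a,b in(((373,79),(493,77)),((375,343),(507,341)),((377,570),(518,568))):
    q=P([a,b],.056);print(np.linalg.norm(q[0]-q[1]),q.mean(0))
q=P([(415,347),(474,341),(479,401),(418,405)],.094);c=q.mean(0)
e=[(q[1]-q[0])+(q[2]-q[3]),(q[3]-q[0])+(q[2]-q[1])]
print(c,[(np.linalg.norm(v)/2,np.degrees(np.arctan2(v[1],v[0]))) for v in e])
for y in(80,85):print(tool((c[0],c[1],.062),y,o))
E
```

```text
0.037645325023978896 [0.41635235 0.27443174 0.056     ]
0.04490920392240216 [0.50056883 0.26333345 0.056     ]
0.051730552120146614 [0.58524048 0.25203492 0.056     ]
[0.50156779 0.26315178 0.094     ] [(np.float64(0.017946755315722724), np.float64(85.01003045859935)), (np.float64(0.01827786767215031), np.float64(-5.34982048500779))]
(array([0.0007997 , 0.01411782, 0.13815352]), array([-0.00072983,  0.00028002,  0.00096917]))
(array([0.0007997 , 0.01411782, 0.13815352]), array([-0.00074158,  0.000248  , -0.08629729]))
```

```bash
python3 -m handwheel '[{"dp":[0.001,0.014,0.03],"delta_rot":[0,0,-0.087]},{"dp":[0.001,0.014,0.08],"delta_rot":[0,0,-0.087]},{"dp":[0.001,0.014,0.12],"delta_rot":[0,0,-0.087]},{"dp":[0.001,0.014,0.138],"delta_rot":[0,0,-0.087]},{"dp":[0.001,0.014,0.138],"delta_rot":[0,0,-0.087]}]' 1
python3 -m handwheel '[{"dp":[0,0,0],"delta_rot":[0,0,0]},{"dp":[0,0,0],"delta_rot":[0,0,0]},{"dp":[0,0,0],"delta_rot":[0,0,0]},{"dp":[0,0,0],"delta_rot":[0,0,0]},{"dp":[0,0,0],"delta_rot":[0,0,0]},{"dp":[0,0,0],"delta_rot":[0,0,0]}]' 0 60
python3 -m handwheel '[{"dp":[0,0,-0.01],"delta_rot":[0,0,0]},{"dp":[0,0,-0.05],"delta_rot":[0,0,0]},{"dp":[0,0,-0.09],"delta_rot":[0,0,0]},{"dp":[0,0,-0.09],"delta_rot":[0,0,0]},{"dp":[0,0,-0.09],"delta_rot":[0,0,0]}]'
python3 - <<'E'
from bench import status
from h import *
o=status.get_obs();print(o["tcp_pos"],tool((.5585,.0055,.15),80.3,o))
E
```

```text
clock: 8.1
tcp_pos: [0.5002, 0.2643, 0.0617]
orientation: [-0.132, -3.138, 0.002]
contact_force: [-0.8, 0.3, 0.1]
grip_width: 0.0853
gripper_force: 0.0
clock: 8.85
tcp_pos: [0.5004, 0.2654, 0.0627]
orientation: [0.13, 3.139, 0.0]
contact_force: [-0.7, -1.6, 5.5]
grip_width: 0.0174
gripper_force: 62.6
clock: 9.48
tcp_pos: [0.4993, 0.2651, 0.1515]
orientation: [-0.129, -3.138, 0.001]
contact_force: [-0.0, 0.4, -2.8]
grip_width: 0.0167
gripper_force: 61.7
[0.49927095 0.26511768 0.15152161] (array([-0.08042125, -0.25385336,  0.00162162]), array([-0.00088804, -0.0013363 ,  0.08680747]))
```

```bash
python3 -m handwheel '[{"dp":[-0.015,-0.05,0],"delta_rot":[0,0,0.02]},{"dp":[-0.031,-0.1,0],"delta_rot":[0,0,0.04]},{"dp":[-0.047,-0.15,0],"delta_rot":[0,0,0.06]},{"dp":[-0.063,-0.2,0],"delta_rot":[0,0,0.08]},{"dp":[-0.075,-0.237,0],"delta_rot":[0,0,0.087]},{"dp":[-0.08,-0.254,0],"delta_rot":[0,0,0.087]},{"dp":[-0.08,-0.254,0],"delta_rot":[0,0,0.087]},{"dp":[-0.08,-0.254,0],"delta_rot":[0,0,0.087]},{"dp":[-0.08,-0.254,0.015],"delta_rot":[0,0,0.087]},{"dp":[-0.08,-0.254,0.027],"delta_rot":[0,0,0.087]},{"dp":[-0.08,-0.254,0.027],"delta_rot":[0,0,0.087]}]'
python3 - <<'E'
from bench import status,vision
from h import *;import pickle
S=[];
for i in range(6):
    f=vision.grab_frame("wrist") if i==0 else vision.grab_frame("scene") ; o=status.get_obs();S.append(o["tcp_pos"])
    if i==0: cv2.imwrite("pics/w4f.png",f["img"]);w=f
print(np.mean(S,0),np.std(S,0),o["orientation"],tool((.5585,.0055,.15),80.3,o))
a=np.hstack([cv2.resize(w["img"][150:450,120:520],(400,300)),cv2.resize(f["img"][160:310,245:445],(400,300),interpolation=cv2.INTER_CUBIC)])
cv2.imwrite("pics/w4.png",a)
E
```

```text
clock: 10.85
tcp_pos: [0.5576, 0.0061, 0.1236]
orientation: [-0.265, -3.127, 0.001]
contact_force: [-0.4, 1.5, -2.9]
grip_width: 0.0172
gripper_force: 61.5
[0.5589648  0.00569496 0.12528277] [0.00036471 0.00010972 0.0004571 ] [2.66578819e-01 3.12948203e+00 2.92850788e-04] (array([ 0.00067413, -0.00022829, -0.024324  ]), array([ 0.00025152,  0.00075858, -0.00065888]))
```

View pics/w4.png

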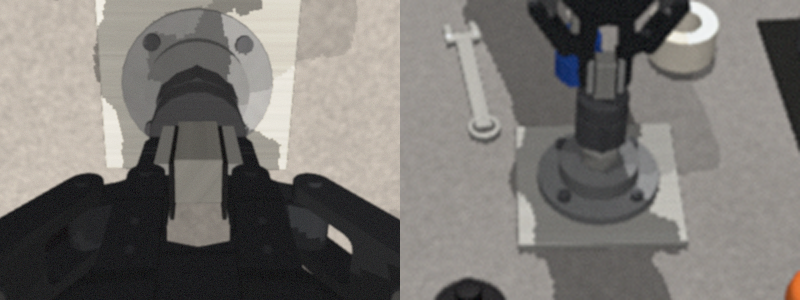

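The two views show socket M upright in the fingers, centred just above the nut: (195,100) in the left half, (600,125) in the right. Next I descend while watching the force.

```bash
python3 -m handwheel '[{"dp":[0,0,0.003],"delta_rot":[0,0,0]},{"dp":[0,0,0.006],"delta_rot":[0,0,0]},{"dp":[0,0,0.008],"delta_rot":[0,0,0]},{"dp":[0,0,0.01],"delta_rot":[0,0,0]},{"dp":[0,0,0.01],"delta_rot":[0,0,0]}]'
```

```text
clock: 11.78
tcp_pos: [0.5588, 0.0057, 0.1151]
orientation: [-0.266, -3.13, 0.0]
contact_force: [-0.4, -0.8, -2.8]
grip_width: 0.0169
gripper_force: 61.5
```

```bash
python3 -m handwheel '[{"dp":[0,0,0.002],"delta_rot":[0,0,0]},{"dp":[0,0,0.004],"delta_rot":[0,0,0]},{"dp":[0,0,0.006],"delta_rot":[0,0,0]},{"dp":[0,0,0.008],"delta_rot":[0,0,0]},{"dp":[0,0,0.008],"delta_rot":[0,0,0]}]'
```

```text
clock: 12.4
tcp_pos: [0.5587, 0.0056, 0.1071]
orientation: [-0.266, -3.13, 0.0]
contact_force: [-0.2, -0.4, -3.0]
grip_width: 0.0169
gripper_force: 61.5
```

It is going over freely, well below the nut top. I continue to the hub.

```bash
python3 -m handwheel '[{"dp":[0,0,0.003],"delta_rot":[0,0,0]},{"dp":[0,0,0.006],"delta_rot":[0,0,0]},{"dp":[0,0,0.008],"delta_rot":[0,0,0]},{"dp":[0,0,0.009],"delta_rot":[0,0,0]},{"dp":[0,0,0.01],"delta_rot":[0,0,0]},{"dp":[0,0,0.01],"delta_rot":[0,0,0]}]'
```

```text
clock: 13.15
tcp_pos: [0.5589, 0.0057, 0.0973]
orientation: [-0.266, -3.13, -0.0]
contact_force: [-0.3, 0.1, -2.6]
grip_width: 0.017
gripper_force: 61.5
```

```bash
python3 -m handwheel '[{"dp":[0,0,0.001],"delta_rot":[0,0,0]},{"dp":[0,0,0.002],"delta_rot":[0,0,0]},{"dp":[0,0,0.002],"delta_rot":[0,0,0]},{"dp":[0,0,0.002],"delta_rot":[0,0,0]}]'
python3 - <<'E'
from bench import status,vision
import cv2
print(status.get_obs())
t=vision.grab_frame("top")["img"];s=vision.grab_frame("scene")["img"]
import numpy as np
cv2.imwrite("pics/e.png",np.hstack([cv2.resize(t[120:345,120:420],(400,300)),cv2.resize(s[130:340,250:530],(400,300))]))
E
```

```text
clock: 13.65
tcp_pos: [0.5593, 0.0055, 0.0966]
orientation: [0.267, 3.129, 0.001]
contact_force: [-2.8, -0.4, 8.8]
grip_width: 0.0174
gripper_force: 63.2
{'clock': 13.65, 'joints': array([-0.30578464,  0.46354664,  0.23536557,  1.96281622, -0.15724809,
        0.73162048,  1.42346878]), 'qvel': array([-1.47233555e-04, -9.54551694e-04, -9.71502929e-04,  7.12552085e-05,
       -7.75005824e-04,  1.63498207e-03,  1.50711140e-03]), 'tau': array([-2.94833053e-01, -4.58995700e+01,  3.67083549e+00, -2.04799569e+01,
       -5.52289397e-02, -1.28921550e+00, -3.23336036e-02]), 'tcp_pos': array([0.55927971, 0.00547383, 0.09661295]), 'orientation': array([2.66949048e-01, 3.12944555e+00, 7.89240374e-04]), 'contact_force': array([-2.83986551, -0.44211451,  8.82335113]), 'moment': array([0.0239429 , 0.94585852, 0.00122074]), 'gripper_force': 63.23906421661377, 'grip_width': 0.01740170462010103}
```

View pics/e.png

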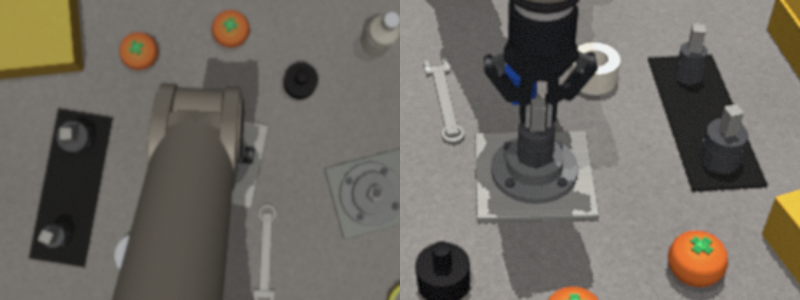

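The final views show socket M seated on the hub, the cap upright at (300,80) in the left half, and the other two sockets upright on the mat. It bottomed at the expected height with force building, so I hand in.

```bash
python3 -c "from bench import r;print(r.hand_in())"
```

```text
the job is handed in; nothing more can be done
None
```

The job is handed in: the cap stands upright on the bench clear of the plate, and the gripper still holds socket M fully down over the plate's nut. I identified the nut as the 30 mm one from the images and tried only socket M. The S and L sockets were never moved from the mat. The hand-in call returned no verdict.

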